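# Load the bench tumbler and hold its bayonet lid at half turn

### The job

Tip all four big nuts from the parts pan into the open drum of the bench tumbler and stand the empty pan back on the bench, upright and let go. Then drop the two-lugged lid with the bar handle into the drum's collar until it sits flat on the rim, and twist it clockwise against its return spring, stopping with its pointers at the round studs, the half-way (jog) position, well before the latch would click. Finish while still gripping the lid and holding it there, and leave everything else on the bench where it is.

Things in the scene. Friction and masses are not known exactly. Their poses are not given: they have to be found in the camera images.
- drum: Bench tumbler, fixed: grey round motor base (160 dia, 30 high) with an upright open steel drum, 128 dia, rim top 130 above the bench. Origin: centre of the underside, z up; its x is within 35 degrees of straight ahead of the robot. Inside: 116 dia, floor 95 below the rim. Round the outside, a step ring 152 dia, 4 below the rim, carries dark marks in two sets, half a turn apart.
- drum_mouth (a point): Centre of the mouth, level with the rim top. An inward collar flange, 8 thick, narrows the mouth to 96 dia; it is cut away in two entry gaps centred on the drum's +x and -x, each 32 degrees wide, open out to 58 from the axis: the lid's lugs pass down there, then turn clockwise under the flange. Stops under it allow only 6 degrees of anticlockwise turn.
- drum_entry (a point): Entry mark: a thin radial ridge on the step ring at the drum's +x, 70 from the axis; its twin is at -x. This is 0 degrees.
- drum_half (a point): Half-way mark: a round stud, 10 dia, 70 from the axis, top 3 above the rim, 40 degrees clockwise (seen from above) of the entry ridge; its twin is half a turn on.
- drum_latch (a point): Locked mark: a square latch block, 18 wide, 70 from the axis, top 3 above the rim, 82 degrees clockwise of the entry ridge; twin half a turn on. From about 50 degrees of turn the lugs start riding on spring latches, which click behind them at about 80 degrees, by the end stop.
- lid: Loose round aluminium lid, 240 to 390 g. Origin: centre of its underside, z up. Plug 90 dia, 18 high; at its bottom edge two lugs, 17.5 wide, 7 high, out to 55 from the axis on its +x and -x; disc 122 dia from 18 to 24 above the origin; two dark pointer ridges on the disc over the lugs, to its edge. Starts on its plug on the bench. Seated: disc on the rim, origin 112 above the bench.
- lid_bar (a point): Grip point on the lid's axis in its bar handle, 52 above the lid's origin. The bar is 70 long along the lid's x, 12 thick, from 24 to 64 above the origin; fingers close along the lid's y. The lid drops in with its x along the drum's x (either way round, 6 degrees to spare each way, plug 3 mm clear all round); the lugs then lie 3 mm below the flange.
- follower (a joint): Angle (rad) of a sprung dog under the flange, which the lid's lugs push: 0 at rest, growing clockwise seen from above. It moves once the lid has turned 0.14 rad (8 degrees) from entry, then follows it: about 0.56 at half-way, about 1.25 at the click. Its spring (0.16 N m plus 0.35 N m per rad) turns the lid back if let go.
- pan: Loose steel parts pan, 220 to 370 g, with the four nuts. Origin: centre of its underside, z up, x towards its open spout. 125 long (x), 80 wide (y), 3 mm floor and side walls, the sides 30 high; the +x end is open (no lip); at the -x end stands a plate 10 thick, 80 wide and 82 high, which is the handle. It slides nuts out when its spout end is tipped down by about 40 degrees or more.
- pan_plate (a point): Point inside the pan's back plate, 57.5 mm behind the pan's origin (its -x), 62 above the underside: where to grip, fingers closing across the 10 mm thickness (along the pan's x).
- pan_spout (a point): Middle of the edge of the open spout, at the floor's upper face: 62.5 ahead of the pan's origin, 3 above the underside.
- nut0: Steel hexagon nut, 27 across flats, 15 high, 50 g, lying flat in the pan at the start, two by two. Origin: centre of its underside.
- nut1: Steel hexagon nut, 27 across flats, 15 high, 50 g, lying flat in the pan at the start, two by two. Origin: centre of its underside.
- nut2: Steel hexagon nut, 27 across flats, 15 high, 50 g, lying flat in the pan at the start, two by two. Origin: centre of its underside.
- nut3: Steel hexagon nut, 27 across flats, 15 high, 50 g, lying flat in the pan at the start, two by two. Origin: centre of its underside.
- cover: Bystander: plain round aluminium cover 100 in diameter with a small round black knob and no lugs. Not for this drum. Origin: centre of underside.
- spray: Bystander: spray can 54 diameter, 150 high, standing. Origin: centre of underside.
- oil: Bystander: bottle 52 diameter, 130 high, standing. Origin: centre of underside.
- wrench: Bystander: steel wrench lying on the bench.
- driver: Bystander: screwdriver lying on the bench between the robot and the tumbler.
- hammer: Bystander: hammer lying on the bench.
There are look-alikes about, which are no part of the job. What is shaped like the lid but yellow is not meant.

How it is judged:
By the outcome, as a careful person would: the job done as asked, in the order asked, and still so for the second after the job is handed in, while the arm keeps its last pose, push and grip.
It also fails if it takes over 64 s, if anything falls off the work surface, if the arm or the gripper's body presses on something with over 40 N, if the wrist force passes 120 N, or if a joint passes its speed limit or range.

### The arm

A 6-joint arm with a two-finger parallel gripper is mounted at the origin on the work surface. World frame = base frame: x ahead of the robot, y to its left, z up, the work surface at z = 0. Lengths are in m, angles in rad, forces in N, time in s.
With the tool pointing down it reaches from about 0.3 to 0.775 m from the base axis. Payload 14.6 kg.
Tool frame: the origin (TCP) lies at the very end of the fingers, on their centre line; the grasp point (between the pads) lies 19 mm behind it (ctrl.grasp_offset is the distance from the TCP to the grasp point, in m); z points along the fingers, y is the line along which they close (so a half turn about z gives the same grasp; the last joint's range is limited). The gripper opens to 94 mm and grips with 3 to 60 N. Pads are 16 mm wide; open, the fingers measure 119 mm over their backs; the gripper's body (75 mm by 177 mm) begins 78 mm behind the grasp point.
Start: joints at [-1.364, 0.3, 1.521, -0, 1.321, -0.067], TCP at [0.149, -0.53, 0.205] pointing down, gripper open.
Joint ranges: [-3.03, 3.03], [-0.79, 2.21], [0.23, 2.52], [-1.04, 4.18], [0, 3.07], [-2.55, 2.55]. Speed limits (rad/s): [2.22, 2.22, 2.57, 3.14, 3.14, 3.14].

### API

Orientations are given as [roll, pitch, yaw] about the fixed x, y, z axes, in that order (R = Rz(yaw) Ry(pitch) Rx(roll)).
In Python, from station import ctrl gives the robot as it stands.
- The arm moves only by the tool step_arm, never from a script. Its argument "plan" is a list that holds one entry, the list of rows, each a list of 6 numbers: the shift along the tool's x, y, z in units of 30 mm (1.0 is 30 mm), then the turn, a rotation vector about the tool's x, y, z in units of 6 degrees (1.0 is 6 degrees). In form: [[[dx, dy, dz, wx, wy, wz], ...]]. A call has 1 to 8 rows; each row is the pose to reach, as a shift and turn from the pose commanded when the call began, along the tool's axes at that moment; what a row does not reach only later rows make up. A row lasts 1/12 s, in which the tool goes at most 41.7 mm and 7.16 degrees, less where a joint would pass 70% of its speed; a pose out of reach is approached as far as the arm can. A call with a gripper value outside its range is refused whole. "grip" is the opening, from 0 (shut) to 1 (fully open), set as the call begins (left out, the last holds). The fingers move at their own pace and stop on an object; "squeeze" is the grip in N (left out, the last holds). Time passes only in rows, so rows that repeat a pose let the fingers close. It gives the time, the measured TCP pose, the force, the opening and the grip force at its end, in the units of the state.
- ctrl.get_obs(): the state, without advancing time (a new reading comes with each control period).
- ctrl.camera(name): name is "side" or "top"; returns the picture (420x560x3 uint8, red, green, blue); there is no depth.
- ctrl.camera_model(name): a dict with "intrinsics" (3x3 intrinsics, pixels), "R" (3x3) and "t" (3): a world point X has camera coordinates R X + t. Camera axes: x right, y down, z forward; pixel columns grow to the right and rows downward; lengths in m; the calibration is good to about 2 mm. A picture is of the moment at which its call begins. camera_model takes no time and is no camera call.
- ctrl.hand_in(): hands the job in; it is judged then, once.
Trained networks look in the newest picture that a camera, given by its name, has taken for a name from the list of things; names that differ only in an ending like _2 or _b are one class to them, and where a whole thing is asked for, a point or a joint stands for the part that bears it (a point fixed in the world has none). Each returns a list of dicts, best first, with "confidence" (0 to 1); they miss things now and then, are a little off and sometimes report something else, mostly with a low value. They report only what shows in the picture. A call takes as long as a camera call. They do not tell look-alikes from the thing itself.
- ctrl.masks_of(query, camera): "pixels" (420x560 bool, what is visible of it) and "at" ([column, row] in pixels, amid what is visible of it).
- ctrl.place_of(query, camera): "at" ([column, row] in pixels: a listed point, or the origin of a listed thing).
The state is a dict: "time_s": time; "qpos": joint angles; "joint_vel": joint speeds; "tau": joint torques, N m; "ee_pos": TCP position; "eef_rot": TCP orientation; "force": force on the tool from outside, world axes, zero at the start; "moment": the same for the moment, N m; "grip_width": finger opening in m; "grip_force": force on a finger pad.
Only numpy, scipy, OpenCV 4.12 (cv2) and the standard library are available. Lean on these libraries where they do the work, as an engineer would, in place of code of your own. Each camera call takes 0.05 s, during which the arm holds its last target. There are 200 camera calls.

## Working session

There is one attempt and no reset: what is moved stays moved. The work goes in short steps, Python scripts to look and compute and a tool call to move; the robot and the scene stay as the last step left them, time stands still between calls to the robot, and variables do not carry over. Pictures are saved under pics/ and viewed, at most 10 in all, crops included, and the job is handed in when it is done.

Besides the shell and the picture viewer there is one more tool, called after "Emit:" as a command line: name --argument value ..., lists and objects as JSON in quotes. step_arm: Moves the arm, as the interface text tells. Its arguments: {"type":"object","properties":{"plan":{"type":"array","items":{"type":"array","items":{"type":"array","items":{"type":"number"}}}},"grip":{"type":"number"},"squeeze":{"type":"number"}},"required":["plan"]}

```bash
ls; mkdir -p pics; python3 - <<'E'
from station import ctrl
import cv2,numpy as np
for c in("top","side"):
    im=ctrl.camera(c); cv2.imwrite(f"pics/{c}0.png",im[:,:,::-1])
    m=ctrl.camera_model(c); print(c,m["intrinsics"],m["R"],m["t"])
    for q in "drum drum_mouth drum_entry drum_half drum_latch lid lid_bar pan pan_plate pan_spout nut0 cover".split():
        print(q,[(np.round(d["at"],1).tolist(),round(d["confidence"],2)) for d in ctrl.place_of(q,c)][:5])
print(ctrl.get_obs())
E
```

```text
pics
top [[460.54690005   0.         284.66986908]
 [  0.         460.54690005 206.23530071]
 [  0.           0.           1.        ]] [[-0.01162235 -0.99980837 -0.01575272]
 [-0.98728758  0.01397139 -0.15832887]
 [ 0.15851862  0.01371231 -0.98726077]] [-0.08458812  0.58327193  1.46710455]
drum [([245.0, 209.2], 0.66)]
drum_mouth [([240.9, 205.6], 0.68)]
drum_entry [([237.3, 183.6], 0.83)]
drum_half [([353.7, 230.1], 0.7), ([251.4, 185.7], 0.69)]
drum_latch [([263.5, 197.8], 0.94)]
lid [([395.8, 282.2], 0.67), ([351.4, 229.7], 0.58)]
lid_bar [([399.8, 280.9], 0.83), ([354.1, 228.4], 0.76)]
pan [([160.9, 224.0], 0.79), ([325.3, 161.2], 0.19)]
pan_plate [([156.9, 243.6], 0.63), ([162.7, 220.1], 0.36)]
pan_spout [([158.6, 205.6], 0.65)]
nut0 [([160.1, 220.7], 0.56), ([149.9, 220.8], 0.54), ([165.2, 233.1], 0.51), ([153.0, 235.1], 0.48), ([154.0, 239.7], 0.32)]
cover [([177.7, 175.0], 0.63)]
side [[405.16174137   0.         284.6292653 ]
 [  0.         405.16174137 209.06475595]
 [  0.           0.           1.        ]] [[-0.98527337 -0.17069721 -0.00994234]
 [-0.11949326  0.72898032 -
[... 692 characters left out ...]
over [([190.1, 348.3], 0.81)]
{'time_s': 1.3, 'qpos': array([-1.36359355e+00,  2.99930352e-01,  1.52102992e+00, -3.95213293e-06,
        1.32066398e+00, -6.65928824e-02]), 'joint_vel': array([ 0.00051483, -0.00057942, -0.00043193, -0.00034877, -0.00026227,
        0.00102862]), 'tau': array([-1.17767780e-03, -5.31662464e+01, -3.52914512e+01,  7.08106253e-02,
        2.12891435e-02, -2.12542500e-05]), 'ee_pos': array([ 0.14871044, -0.52950043,  0.20541626]), 'eef_rot': array([-3.14156087e+00,  1.71772834e-06,  2.73796639e-01]), 'force': array([-0.12430895, -0.18808006,  0.18551827]), 'moment': array([ 0.0722919 , -0.02502704, -0.03800404]), 'grip_force': 0.0, 'grip_width': 0.0940205804285091}
```

```bash
python3 - <<'E'
import cv2
a=cv2.imread("pics/top0.png")[120:345,110:440]; cv2.imwrite("pics/top0c.png",cv2.resize(a,None,fx=2.4,fy=2.4,interpolation=cv2.INTER_CUBIC))
a=cv2.imread("pics/side0.png")[110:420,130:470]; cv2.imwrite("pics/side0c.png",cv2.resize(a,None,fx=1.9,fy=1.9,interpolation=cv2.INTER_CUBIC))
E
```

```text
(no output)
```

View pics/top0c.png

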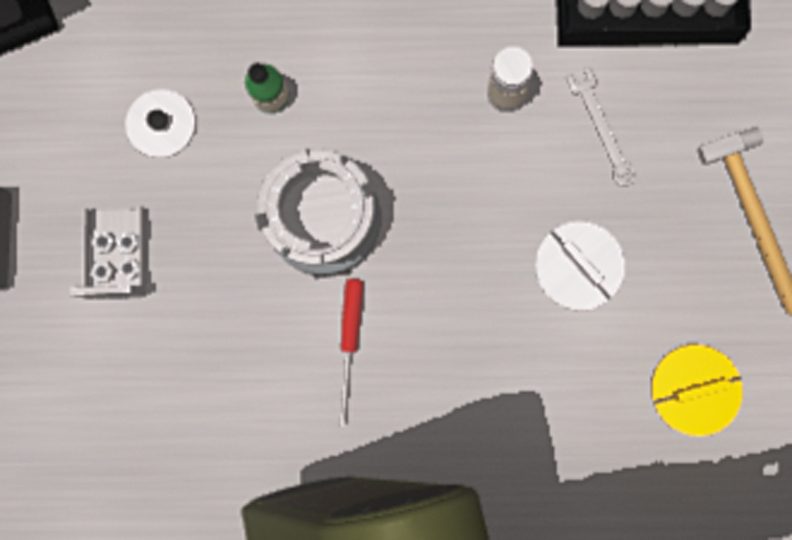

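View pics/side0c.png

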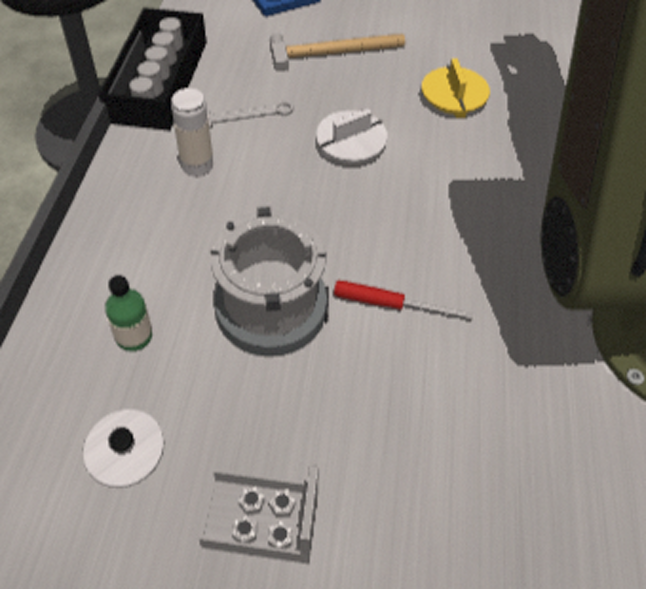

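```bash
cat >h.py <<'E'
from station import ctrl
import cv2,numpy as np
from scipy.optimize import minimize,least_squares
M={c:ctrl.camera_model(c) for c in("top","side")}
def proj(P,c):
    m=M[c];q=np.atleast_2d(P)@m["R"].T+m["t"];u=q@m["intrinsics"].T;return u[:,:2]/u[:,2:]
def at_z(px,c,z):
    m=M[c];o=-m["R"].T@m["t"];d=m["R"].T@np.linalg.solve(m["intrinsics"],[px[0],px[1],1]);return o+d*(z-o[2])/d[2]
def tri(pa,pb):
    A=[];b=[]
    for p,c in((pa,"top"),(pb,"side")):
        m=M[c];o=-m["R"].T@m["t"];d=m["R"].T@np.linalg.solve(m["intrinsics"],[*p,1]);d/=np.linalg.norm(d)
        Q=np.eye(3)-np.outer(d,d);A.append(Q);b.append(Q@o)
    return np.linalg.lstsq(np.vstack(A),np.hstack(b),rcond=None)[0]
def circ(r,z,n=48):
    t=np.linspace(0,2*np.pi,n);return np.c_[r*np.cos(t),r*np.sin(t),0*t+z]
def box(x0,x1,y0,y1,z0,z1):return np.array([[x,y,z] for x in(x0,x1) for y in(y0,y1) for z in(z0,z1)])
def tf(P,x,y,a,z=0):
    c,s=np.cos(a),np.sin(a);return P@np.array([[c,s,0],[-s,c,0],[0,0,1]])+[x,y,z]
def sil(parts,c,S=4):
    im=np.zeros((420*S,560*S),np.uint8)
    for P in parts:
        h=cv2.convexHull(((proj(P,c)+.5)*S).astype(np.int32));cv2.fillConvexPoly(im,h,255)
    return cv2.resize(im,(560,420),interpolation=cv2.INTER_AREA)/255.
def fit(parts,masks,x0,z=0,yaw=True):
    def f(p):
        a=p[2] if yaw else 0
        return sum(np.abs(sil([tf(P,p[0],p[1],a,z) for P in parts],c)-m).sum()/m.sum() for c,m in masks.items())
    s=np.array(x0,float);sx=np.vstack([s,s+[.01,0,0],s+[0,.01,0],s+[0,0,.15]])
    r=minimize(f,s,method="Nelder-Mead",options=dict(initial_simplex=sx,xatol=1e-4,fatol=1e-4));return r.x,r.fun
LID=[circ(.061,.018),circ(.045,0),]
LID=[np.vstack([circ(.061,.018),circ(.061,.024)]),np.vstack([circ(.045,0),circ(.045,.018)]),box(-.035,.035,-.006,.006,.024,.064)]
PAN=[box(-.0625,.0625,-.04,.04,0,.003),box(-.0625,.0625,-.04,-.037,0,.03),box(-.0625,.0625,.037,.04,0,.03),box(-.0625,-.0525,-.04,.04,0,.082)]
DRUM=[np.vstack([circ(.08,0),circ(.08,.03)]),np.vstack([circ(.064,.03),circ(.064,.13)]),np.vstack([circ(.076,.12),circ(.076,.126)])]
def mask(q,c,near=None):
    L=ctrl.masks_of(q,c)
    if near is not None:L=sorted(L,key=lambda d:np.hypot(*(np.array(d["at"])-near)))
    return L[0]["pixels"].astype(float) if L else None
E
python3 - <<'E'
from h import *
ctrl.camera("top");ctrl.camera("side")
print("marks top",[ (n,at_z(p,"top",z).round(4)) for n,p,z in(("mouth",(240.9,205.6),.13),("entry",(237.3,183.6),.13),("half",(251.4,185.7),.133),("latch",(263.5,197.8),.133))])
print("marks side",[ (n,at_z(p,"side",z).round(4)) for n,p,z in(("mouth",(274.4,243.8),.13),("entry",(247.3,243.7),.13),("half",(253.3,226.8),.133),("latch",(268.9,217.6),.133))])
for n,q,parts,near,x0,yaw in (("lid","lid",LID,((351,230),(315,186)),None,1),("pan","pan",PAN,((160,224),(266,382)),None,1),("drum","drum",DRUM,((245,209),(275,274)),None,0)):
    ms={c:mask(q,c,np.array(near[i])) for i,c in enumerate(("top","side"))}
    for c in ms: np.save(f"m_{n}_{c}.npy",ms[c])
    g=at_z(near[0],"top",.02)
    for sub in (ms,{"top":ms["top"]},{"side":ms["side"]}):
        x,f=fit(parts,sub,[g[0],g[1],-.9 if n=="lid" else 0],yaw=yaw); print(n,list(sub),x.round(4),round(f,3))
print("lidbar",tri((354.1,228.4),(312.8,174.6)),"plate",tri((156.9,243.6),(290.8,380)),"spout",tri((158.6,205.6),(238.3,382.2)))
im=ctrl.camera("top");im2=ctrl.camera("side")
out=np.zeros((600,800,3),np.uint8)
for k,(i,cx,cy) in enumerate(((im,240,208),(im2,274,243),(im,351,230),(im2,315,183))):
    cr=cv2.resize(i[cy-37:cy+38,cx-50:cx+50],(400,300),interpolation=cv2.INTER_CUBIC);out[k//2*300:k//2*300+300,k%2*400:k%2*400+400]=cr
cv2.imwrite("pics/z1.png",out[:,:,::-1])
E
```

```text
marks top [('mouth', array([0.5725, 0.0426, 0.13  ])), ('entry', array([0.6425, 0.0542, 0.13  ])), ('half', array([0.6345, 0.0097, 0.133 ])), ('latch', array([ 0.5956, -0.0279,  0.133 ]))]
marks side [('mouth', array([0.5645, 0.047 , 0.13  ])), ('entry', array([0.6312, 0.0577, 0.13  ])), ('half', array([0.6278, 0.0042, 0.133 ])), ('latch', array([ 0.5944, -0.0331,  0.133 ]))]
lid ['top', 'side'] [ 0.503  -0.3084 -0.8226] 0.154
lid ['top'] [ 0.5034 -0.3102 -0.7769] 0.037
lid ['side'] [ 0.5028 -0.3038 -0.7478] 0.074
pan ['top', 'side'] [0.5296 0.3372 0.0409] 0.946
pan ['top'] [0.5291 0.336  0.0363] 0.408
pan ['side'] [0.5296 0.3388 0.0224] 0.494
drum ['top', 'side'] [0.5735 0.0442 0.0479] 0.065
drum ['top'] [0.5734 0.0435 0.0382] 0.03
drum ['side'] [0.5737 0.0452 0.0411] 0.032
lidbar [ 0.50861429 -0.31817091  0.03797629] plate [0.4716489  0.331087   0.02641164] spout [ 0.59817471  0.34133039 -0.01411143]
```

View pics/z1.png

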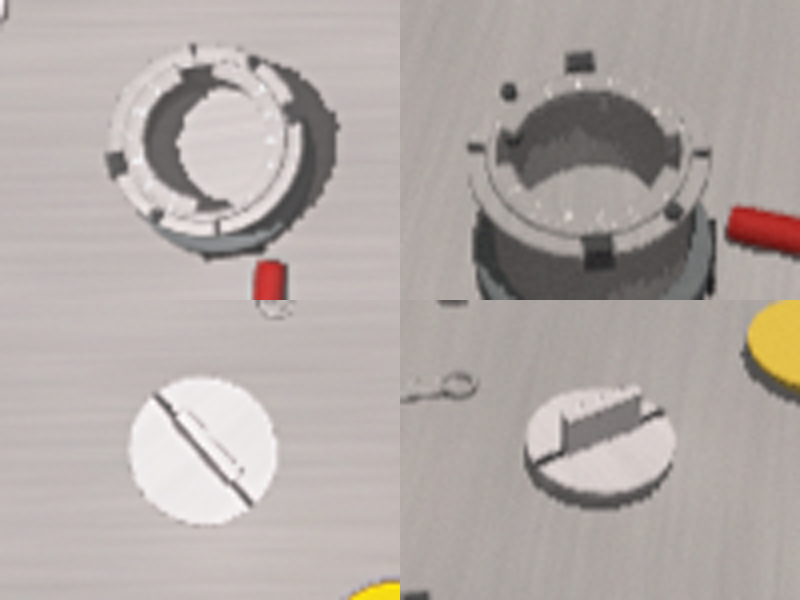

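```bash
python3 - <<'E'
from h import *
def up(u,o):return ((np.array(u,float)+.5)/4-.5)+o
def ang(d,r,z):return [r*np.cos(np.radians(d)),r*np.sin(np.radians(d)),z]
obs=[];pts=[]
T=lambda *u:("top",up(u,(190,171)));S=lambda *u:("side",up(u,(224,206)))
L=[(T(194,50),0,.128),(T(219,227),180,.128),(T(253,63),-40,.132),(T(155,215),140,.132),(T(116,163),98,.131),
(S(77,148),180-180,.128),(S(302,153),180,.128),(S(109,91),-40,.132),(S(274,211),140,.132),(S(180,62),-82,.131),(S(198,252),98,.131)]
def res(p,LL,rr):
    return np.concatenate([proj(tf(np.array([ang(d,rr,z)]),*p),c)[0]-u for (c,u),d,z in LL])
for sub in (L,L[:5],L[5:]):
    r=least_squares(res,[.573,.044,.15],args=(sub,.07));print("drum",r.x,np.abs(r.fun).max(),r.fun.round(1))
T=lambda *u:("top",up(u,(301,193)));S=lambda *u:("side",up(u,(265,146)))
L=[(T(157,96),0,.025),(T(250,204),180,.025),(S(140,164),0,.025),(S(260,112),180,.025)]
for sub in (L,L[:2],L[2:]):
    r=least_squares(res,[.503,-.308,.7],args=(sub,.059));print("lid",r.x,r.fun.round(1))
im=ctrl.camera("top");im2=ctrl.camera("side")
out=np.zeros((600,800,3),np.uint8)
for k,(i,cx,cy) in enumerate(((im,160,224),(im2,266,382))):
    out[:,k*400:k*400+400]=cv2.resize(i[cy-37:cy+38,cx-25:cx+25] if k==0 else i[345:420,cx-35:cx+35],(400,600) if k==0 else (400,429),interpolation=cv2.INTER_CUBIC) if k==0 else cv2.copyMakeBorder(cv2.resize(i[345:420,cx-35:cx+35],(400,429),interpolation=cv2.INTER_CUBIC),0,171,0,0,0)
cv2.imwrite("pics/z2.png",out[:,:,::-1])
E
```

```text
drum [0.5737398  0.04533033 0.13406242] 2.809640519633774 [-0.9  0.4 -1.3  0.1 -0.9 -0.1 -0.6 -0.1 -0.4  0.1  0.1 -0.  -0.1  0.1
  0.2 -0.5 -0.2 -0.7  0.1  0.2  0.1 -2.8]
drum [0.57392929 0.0427914  0.13369298] 0.5117833245359691 [-0.1  0.3 -0.5  0.  -0.  -0.2  0.2 -0.2  0.5  0.1]
drum [0.57342614 0.04743145 0.1338678 ] 2.062762893155025 [ 0.   0.7 -0.1  0.8  0.1  0.2 -0.2 -0.   0.1  0.8  0.1 -2.1]
lid [ 0.50238666 -0.30994674  0.69576075] [-0.6  0.1  0.   0.2 -0.4 -0.6  0.2 -0.3]
lid [ 0.5028654  -0.31094308  0.68180639] [-0.2 -0.2  0.2  0.2]
lid [ 0.50185789 -0.30793756  0.71518108] [-0.1  0.1  0.1 -0.1]
```

View pics/z2.png

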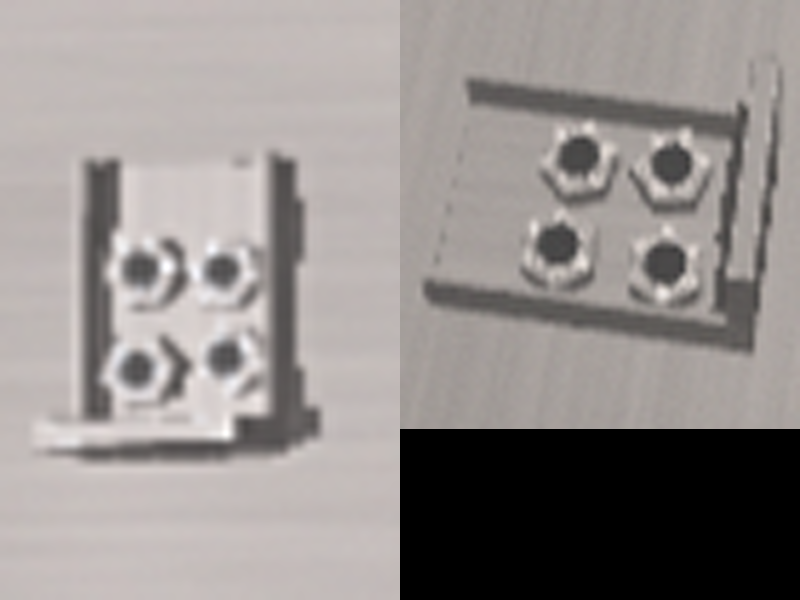

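```bash
python3 - <<'E'
from h import *
T=lambda x,y:("top",((np.array([x,y])+.5)/8-.5)+(135,187))
S=lambda x,y:("side",((np.array([x-400,y])+.5)/5.714-.5)+(231,345))
L=[(T(35,418),-.0525,.04,.082),(T(235,416),-.0525,-.04,.082),(T(118,163),.0625,.037,.003),(T(268,155),.0625,-.037,.03),(T(78,160),.0625,.04,.03),
(S(467,80),.0625,-.037,.03),(S(425,282),.0625,.04,.03),(S(428,300),.0625,.04,0),(S(753,62),-.0525,-.04,.082),(S(780,65),-.0625,-.04,.082),(S(725,278),-.0525,.04,.082),(S(755,280),-.0625,.04,.082),(S(752,350),-.0625,.04,0)]
def res(p,LL):return np.concatenate([proj(tf(np.array([q]),*p),c)[0]-u for (c,u),*q in LL])
for s in(L,L[:5],L[5:]):
    r=least_squares(res,[.53,.337,.03],args=(s,),loss="soft_l1");print(r.x,r.fun.round(1));p=r.x;print(tf(np.array([[-.0575,0,.062]]),*p))
E
```

```text
[0.52963034 0.3372181  0.0179781 ] [-1.1  0.4 -1.1 -0.1 -2.2  0.5 -1.3 -0.5 -0.6 -0.3  0.  -1.  -0.7 -1.2
  0.2  0.3  0.6 -1.2  0.5 -1.  -0.  -0.4 -0.3  0.1  0.   0.6]
[[0.47213964 0.33618442 0.062     ]]
[0.52954857 0.33329026 0.0050697 ] [-0.1  0.3 -0.   0.1 -0.8  0.4  0.1 -0.3  0.8 -0.5]
[[0.47204931 0.33299875 0.062     ]]
[0.52962545 0.33833741 0.02648316] [-0.3 -0.3 -0.7 -0.4  0.2  1.1  0.4 -0.9  0.3 -0.8  0.1  0.  -0.2  0.4
  0.1  1. ]
[[0.47214562 0.33681481 0.062     ]]
```

```bash
cat >>h.py <<'E'
from scipy.spatial.transform import Rotation as Ro
def go(pos,rpy,base=None,show=True):
    o=ctrl.get_obs();p0,r0=(o["ee_pos"],o["eef_rot"]) if base is None else base
    R0=Ro.from_euler("xyz",r0);R1=Ro.from_euler("xyz",rpy)
    d=R0.inv().apply(np.array(pos)-p0)/.03;w=(R0.inv()*R1).as_rotvec()/np.radians(6)
    print(np.r_[d,w].round(2).tolist(),"dist mm",round(np.linalg.norm(d)*30),"deg",round(np.linalg.norm(w)*6,1));return np.r_[d,w]
E
```

Emit:
step_arm --plan '[[[13.5,-11.1,-3.2,0,0,-6],[13.5,-11.1,-3.2,0,0,-6],[13.5,-11.1,-3.2,0,0,-6],[13.5,-11.1,-3.2,0,0,-6],[13.5,-11.1,-3.2,0,0,-6],[13.5,-11.1,-3.2,0,0,-6],[13.5,-11.1,-3.2,0,0,-6],[13.5,-11.1,-3.2,0,0,-6]]]' --grip 1

```text
time_s: 2.57
ee_pos: [0.3368, -0.2587, 0.2661]
eef_rot: [3.141, 0.0, 0.902]
force: [0.5, -0.1, -0.6]
grip_width: 0.0939
grip_force: 0.0
```

```bash
python3 -c "
from h import *
go([.472,.336,.16],[3.1416,0,1.589])"
```

```text
[18.35, -8.76, 3.53, 0.01, 0.0, -6.56] dist mm 619 deg 39.4
```

Emit:
step_arm --plan '[[[18.35,-8.76,3.5,0,0,-6.56],[18.35,-8.76,3.5,0,0,-6.56],[18.35,-8.76,3.5,0,0,-6.56],[18.35,-8.76,3.5,0,0,-6.56],[18.35,-8.76,3.5,0,0,-6.56],[18.35,-8.76,3.5,0,0,-6.56],[18.35,-8.76,3.5,0,0,-6.56],[18.35,-8.76,3.5,0,0,-6.56]]]'

```text
time_s: 3.23
ee_pos: [0.4089, 0.062, 0.2089]
eef_rot: [3.141, 0.0, 1.59]
force: [0.8, -1.4, 0.2]
grip_width: 0.0941
grip_force: 0.0
```

```bash
python3 -c "
from h import *
go([.472,.336,.11],[3.1416,0,1.589])"
```

```text
[9.09, 2.27, 3.3, 0.01, 0.0, 0.01] dist mm 298 deg 0.1
```

Emit:
step_arm --plan '[[[9.1,2.27,3.2,0,0,0],[9.1,2.27,3.2,0,0,0],[9.1,2.27,3.2,0,0,0],[9.1,2.27,3.2,0,0,0],[9.1,2.27,3.2,0,0,0],[9.1,2.27,3.2,0,0,0],[9.1,2.27,3.2,0,0,0],[9.1,2.27,3.2,0,0,0]]]'

```text
time_s: 3.9
ee_pos: [0.4713, 0.3381, 0.1098]
eef_rot: [-3.139, 0.001, 1.592]
force: [-0.9, -0.7, -0.3]
grip_width: 0.0943
grip_force: 0.0
```

```bash
python3 -c "
from h import *
go([.472,.336,.043],[3.1416,0,1.589])
out=np.zeros((400,800,3),np.uint8)
for k,(c,cx,cy) in enumerate((('top',160,224),('side',266,375))):
    i=ctrl.camera(c);out[:,k*400:k*400+400]=cv2.resize(i[cy-45:cy+45,cx-45:cx+45],(400,400),interpolation=cv2.INTER_CUBIC)
cv2.imwrite('pics/g1.png',out[:,:,::-1])"
```

```text
[-0.07, 0.03, 2.23, -0.03, 0.01, 0.03] dist mm 67 deg 0.3
```

View pics/g1.png

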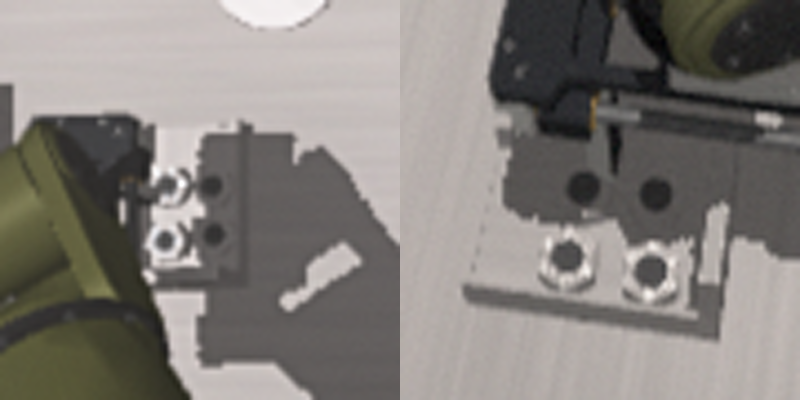

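Emit:
step_arm --plan '[[[0,0,1.1,0,0,0],[0,0,2.0,0,0,0],[0,0,2.2,0,0,0],[0,0,2.2,0,0,0]]]'

```text
time_s: 4.33
ee_pos: [0.4717, 0.3326, 0.0464]
eef_rot: [-3.14, 0.001, 1.588]
force: [0.1, -0.3, 0.1]
grip_width: 0.0944
grip_force: 0.0
```

Emit:
step_arm --plan '[[[0,0,0,0,0,0],[0,0,0,0,0,0],[0,0,0,0,0,0],[0,0,0,0,0,0],[0,0,0,0,0,0],[0,0,0,0,0,0],[0,0,0,0,0,0],[0,0,0,0,0,0]]]' --grip 0 --squeeze 60

```text
time_s: 5.0
ee_pos: [0.4721, 0.334, 0.047]
eef_rot: [3.142, -0.0, 1.589]
force: [0.3, 0.4, 0.4]
grip_width: 0.0439
grip_force: 0.0
```

Emit:
step_arm --plan '[[[0,0,0,0,0,0],[0,0,0,0,0,0],[0,0,0,0,0,0],[0,0,0,0,0,0],[0,0,0,0,0,0],[0,0,0,0,0,0],[0,0,0,0,0,0],[0,0,0,0,0,0]]]'

```text
time_s: 5.67
ee_pos: [0.472, 0.334, 0.0469]
eef_rot: [-3.142, -0.0, 1.589]
force: [-0.7, 0.1, -1.0]
grip_width: 0.0093
grip_force: 60.0
```

Emit:
step_arm --plan '[[[0,0,-0.3,0,0,0],[0,0,-1,-0.3,0,0],[0,0,-2,-0.8,0,0],[0,0,-3,-1.2,0,0],[0,0,-4,-1.5,0,0],[0,0,-5,-1.5,0,0],[0,0,-6,-1.5,0,0],[0,0,-6.6,-1.5,0,0]]]'

```text
time_s: 6.33
ee_pos: [0.472, 0.3342, 0.2488]
eef_rot: [2.982, -0.002, 1.589]
force: [-0.7, 1.7, -3.5]
grip_width: 0.0097
grip_force: 60.0
```

```bash
python3 -c "
from h import *
o=ctrl.get_obs();print(o['qpos'],o['ee_pos'],o['force'],o['moment'],o['grip_width'])
out=np.zeros((400,800,3),np.uint8)
for k,c in enumerate(('top','side')):
    i=ctrl.camera(c);cx,cy=(np.array([[.52,.33,.22]])@np.eye(3),)[0][0][:2] if 0 else proj([.52,.33,.22],c)[0].astype(int);cx=int(np.clip(cx,60,500));cy=int(np.clip(cy,60,360))
    out[:,k*400:k*400+400]=cv2.resize(i[cy-60:cy+60,cx-60:cx+60],(400,400),interpolation=cv2.INTER_CUBIC)
cv2.imwrite('pics/g2.png',out[:,:,::-1])"
```

```text
[ 0.59244413  0.25635238  1.48334985 -0.08900597  1.26780255  0.59504569] [0.47201781 0.33415727 0.24879546] [-0.69890152  1.72689302 -3.50062428] [0.0285033  0.1865734  0.05994733] 0.009670238665425141
```

View pics/g2.png

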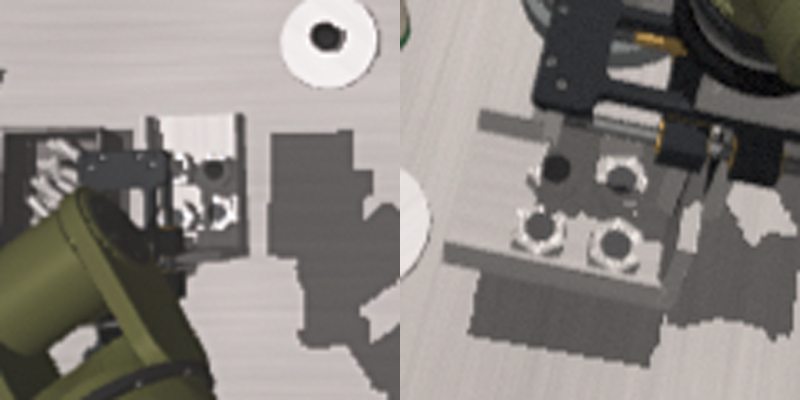

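```bash
cat >>h.py <<'E'
def panpose(spout,deg,phi=.018,off=(.12,.002,-.044)):
    R=Ro.from_euler("z",phi)*Ro.from_euler("y",deg,degrees=True)
    return np.array(spout)-R.apply(off),(R*Ro.from_euler("z",-phi)*Ro.from_euler("xyz",[np.pi,0,1.589])).as_euler("xyz")
E
python3 - <<'E'
from h import *
p=panpose([.545,.044,.195],-9);print(p);go(*p)
b=p
for s,d in(([.545,.044,.185],5),([.547,.044,.165],20),([.549,.044,.15],35),([.549,.044,.15],50),([.549,.044,.15],60)):
    q=panpose(s,d);print(s,d,q[0].round(3));go(*q,base=b)
E
```

```text
(array([0.4196506 , 0.03974314, 0.21968615]), array([2.98451302e+00, 3.18615087e-05, 1.58899749e+00]))
[-9.79, -2.07, 0.6, 0.04, -0.03, -0.0] dist mm 301 deg 0.3
[0.545, 0.044, 0.185] 5 [0.429 0.04  0.239]
[-0.0, 0.42, -0.59, 2.33, 0.0, -0.0] dist mm 22 deg 14.0
[0.547, 0.044, 0.165] 20 [0.449 0.04  0.247]
[-0.0, 1.12, -0.76, 4.83, 0.0, -0.0] dist mm 41 deg 29.0
[0.549, 0.044, 0.15] 35 [0.476 0.041 0.255]
[-0.0, 2.04, -0.86, 7.33, 0.0, 0.0] dist mm 66 deg 44.0
[0.549, 0.044, 0.15] 50 [0.506 0.041 0.27 ]
[-0.0, 3.09, -1.22, 9.83, 0.0, 0.0] dist mm 100 deg 59.0
[0.549, 0.044, 0.15] 60 [0.527 0.042 0.276]
[-0.0, 3.83, -1.29, 11.5, 0.0, 0.0] dist mm 121 deg 69.0
```

Emit:
step_arm --plan '[[[-0.5,-0.1,0,0,0,0],[-1.4,-0.3,0,0,0,0],[-2.5,-0.6,0,0,0,0],[-3.7,-0.9,0,0,0,0],[-4.9,-1.1,0,0,0,0],[-6.1,-1.4,0,0,0,0],[-7.2,-1.6,0,0,0,0],[-8.2,-1.8,0.2,0,0,0]]]'

```text
time_s: 7.1
ee_pos: [0.423, 0.0853, 0.2296]
eef_rot: [2.986, 0.0, 1.589]
force: [0.2, -0.7, -4.0]
grip_width: 0.0097
grip_force: 60.0
```

Emit:
step_arm --plan '[[[-0.8,-0.1,0.1,0,0,0],[-1.2,-0.2,0.2,0,0,0],[-1.5,-0.25,0.3,0,0,0],[-1.59,-0.27,0.4,0,0,0],[-1.59,-0.27,0.4,0,0,0],[-1.59,-0.27,0.4,0,0,0]]]'

```text
time_s: 7.6
ee_pos: [0.4186, 0.0395, 0.2167]
eef_rot: [2.986, -0.0, 1.589]
force: [0.4, 0.7, -3.5]
grip_width: 0.0094
grip_force: 60.0
```

```bash
python3 - <<'E'
from h import *
o=ctrl.get_obs();print(o["time_s"],o['ee_pos'],o['eef_rot'],o['grip_width'])
s,d=np.array([.12,.002,-.044]),-9
R=Ro.from_euler("xyz",o['eef_rot'])*Ro.from_euler("xyz",[np.pi,0,1.589]).inv()*Ro.from_euler("z",.018)
print("spout",o['ee_pos']+R.apply(s))
for s,d in(([.545,.044,.185],5),([.547,.044,.165],20),([.549,.044,.15],35),([.549,.044,.15],45),([.549,.044,.15],52),([.549,.044,.15],60)):
    go(*panpose(s,d))
out=np.zeros((400,800,3),np.uint8)
for k,c in enumerate(('top','side')):
    i=ctrl.camera(c);cx,cy=proj([.55,.04,.2],c)[0].astype(int)
    out[:,k*400:k*400+400]=cv2.resize(i[cy-50:cy+50,cx-50:cx+50],(400,400),interpolation=cv2.INTER_CUBIC)
cv2.imwrite('pics/g3.png',out[:,:,::-1])
E
```

```text
7.6 [0.4186237  0.03954301 0.21667459] [ 2.98605586e+00 -1.16563160e-04  1.58888924e+00] 0.00937256573807964
spout [0.54393526 0.04378929 0.19179528]
[0.01, 0.47, -0.69, 2.32, -0.0, -0.0] dist mm 25 deg 13.9
[0.0, 1.17, -0.85, 4.82, -0.0, -0.0] dist mm 43 deg 28.9
[0.0, 2.09, -0.96, 7.32, -0.0, -0.0] dist mm 69 deg 43.9
[0.0, 2.78, -1.23, 8.99, 0.0, -0.0] dist mm 91 deg 53.9
[0.0, 3.29, -1.34, 10.15, 0.0, -0.0] dist mm 107 deg 60.9
[0.0, 3.88, -1.39, 11.49, 0.0, -0.0] dist mm 124 deg 68.9
```

View pics/g3.png

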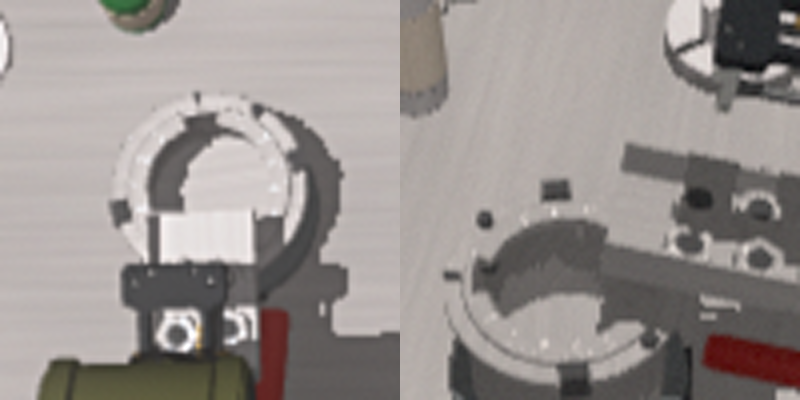

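Emit:
step_arm --plan '[[[0,0.16,-0.23,0.77,0,0],[0,0.31,-0.46,1.55,0,0],[0,0.47,-0.69,2.32,0,0],[0,0.7,-0.74,3.15,0,0],[0,0.94,-0.8,3.99,0,0],[0,1.17,-0.85,4.82,0,0],[0,1.63,-0.92,6.07,0,0],[0,2.09,-0.96,7.32,0,0]]]'

```text
time_s: 8.37
ee_pos: [0.4773, 0.041, 0.2567]
eef_rot: [-2.541, 0.0, 1.59]
force: [0.6, 0.4, -3.0]
grip_width: 0.0096
grip_force: 60.0
```

```bash
python3 - <<'E'
from h import *
o=ctrl.get_obs();print(o["time_s"],o['qpos'],o['force'])
R=Ro.from_euler("xyz",o['eef_rot'])*Ro.from_euler("xyz",[np.pi,0,1.589]).inv()*Ro.from_euler("z",.018)
print("spout",o['ee_pos']+R.apply(np.array([.12,.002,-.044])))
for d in (40,45,50,55,60,65):
    go(*panpose([.549,.044,.15],d))
E
```

```text
8.3667 [ 0.01185496  0.48236379  1.26073131 -0.00497939  1.99882882 -0.00807039] [ 0.55373425  0.39593228 -3.00835469]
spout [0.55140732 0.04441045 0.15257213]
[-0.01, 0.14, -0.27, 0.93, 0.01, 0.01] dist mm 9 deg 5.6
[-0.01, 0.32, -0.59, 1.77, 0.01, 0.01] dist mm 20 deg 10.6
[-0.01, 0.52, -0.91, 2.6, 0.01, 0.01] dist mm 31 deg 15.6
[-0.01, 0.75, -1.2, 3.43, 0.01, 0.01] dist mm 42 deg 20.6
[-0.01, 1.01, -1.47, 4.27, 0.01, 0.0] dist mm 53 deg 25.6
[-0.01, 1.29, -1.72, 5.1, 0.01, 0.0] dist mm 64 deg 30.6
```

Emit:
step_arm --plan '[[[0,0.08,-0.14,0.5,0,0],[0,0.14,-0.27,0.93,0,0],[0,0.23,-0.43,1.35,0,0],[0,0.32,-0.59,1.77,0,0],[0,0.42,-0.75,2.2,0,0],[0,0.52,-0.91,2.6,0,0],[0,0.52,-0.91,2.6,0,0],[0,0.52,-0.91,2.6,0,0]]]'

```text
time_s: 9.03
ee_pos: [0.5049, 0.0414, 0.2686]
eef_rot: [-2.273, 0.0, 1.59]
force: [0.2, -0.0, -2.2]
grip_width: 0.0097
grip_force: 60.0
```

Emit:
step_arm --plan '[[[0,0.23,-0.28,0.83,0,0],[0,0.23,-0.28,0.83,0,0],[0,0.23,-0.28,0.83,0,0],[0,0.23,-0.28,0.83,0,0],[0,0.23,-0.28,0.83,0,0],[0,0.23,-0.28,0.83,0,0]]]'

```text
time_s: 9.53
ee_pos: [0.5152, 0.0411, 0.2708]
eef_rot: [-2.188, -0.0, 1.589]
force: [0.0, 0.3, -2.6]
grip_width: 0.0095
grip_force: 60.0
```

```bash
python3 - <<'E'
from h import *
o=ctrl.get_obs();print(o["time_s"],o['force'],o['grip_width'])
out=np.zeros((400,800,3),np.uint8)
for k,c in enumerate(('top','side')):
    i=ctrl.camera(c);cx,cy=proj([.55,.04,.18],c)[0].astype(int)
    print([(np.round(x["at"]),round(x["confidence"],2)) for x in ctrl.place_of("nut0",c)])
    out[:,k*400:k*400+400]=cv2.resize(i[cy-50:cy+50,cx-50:cx+50],(400,400),interpolation=cv2.INTER_CUBIC)
cv2.imwrite('pics/g4.png',out[:,:,::-1])
E
```

```text
9.5333 [ 1.59419478e-03  2.56433201e-01 -2.55437423e+00] 0.009505733585384714
[]
[(array([264., 264.]), 0.61), (array([200., 288.]), 0.58), (array([274., 250.]), 0.48)]
```

View pics/g4.png

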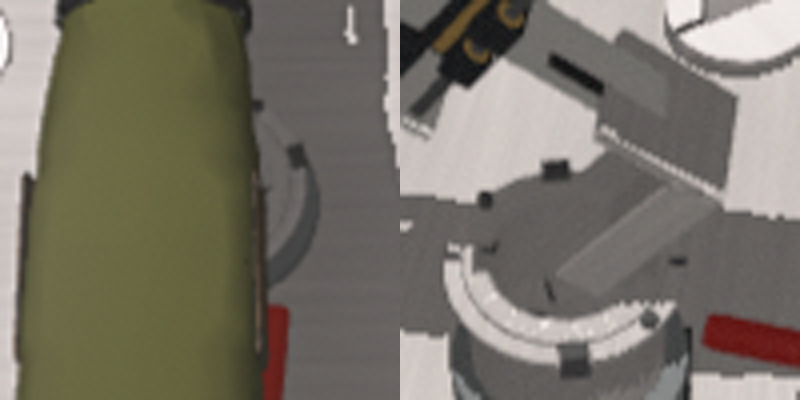

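Emit:
step_arm --plan '[[[0,0.26,-0.27,0.83,0,0],[0,0.54,-0.52,1.67,0,0],[0,0.54,-0.52,1.67,0,0],[0,0.54,-0.52,1.67,0,0],[0,0.54,-0.52,1.67,0,0],[0,0.54,-0.52,1.67,0,0]]]'

```text
time_s: 10.23
ee_pos: [0.5374, 0.0415, 0.267]
eef_rot: [-2.014, 0.0, 1.589]
force: [-0.1, 0.0, -2.6]
grip_width: 0.01
grip_force: 60.0
```

```bash
python3 - <<'E'
from h import *
o=ctrl.get_obs();print(o["time_s"],o['force'],o['grip_width'])
for s,d in(([.549,.044,.17],50),([.545,.044,.185],35),([.54,.05,.2],20),([.54,.06,.21],5),([.54,.07,.21],0)):go(*panpose(s,d))
E
```

```text
10.2333 [-0.09169195  0.04822832 -2.5581006 ] 0.009957965217829766
[0.01, -1.15, 0.62, -2.43, 0.0, -0.0] dist mm 39 deg 14.6
[0.01, -1.62, 1.64, -4.93, 0.0, 0.0] dist mm 69 deg 29.6
[0.22, -1.82, 2.64, -7.43, 0.0, 0.0] dist mm 96 deg 44.6
[0.55, -1.53, 3.43, -9.93, 0.0, 0.0] dist mm 114 deg 59.6
[0.88, -1.28, 3.7, -10.77, 0.0, 0.0] dist mm 121 deg 64.6
```

Emit:
step_arm --plan '[[[0,-0.5,0.2,-1.1,0,0],[0,-1.15,0.62,-2.3,0,0],[0,-1.4,1.1,-3.4,0,0],[0,-1.62,1.64,-4.5,0,0],[0.1,-1.75,2.2,-5.6,0,0],[0.22,-1.82,2.6,-6.8,0,0],[0.4,-1.7,3.0,-7.9,0,0],[0.55,-1.53,3.2,-9,0,0]]]'

```text
time_s: 10.9
ee_pos: [0.4297, 0.0562, 0.2681]
eef_rot: [-2.964, -0.0, 1.589]
force: [0.4, -0.2, -2.6]
grip_width: 0.0098
grip_force: 60.0
```

```bash
python3 - <<'E'
from h import *
p=panpose([.592,.336,.11],0);print(p[0]);go([.472,.25,.2],p[1]);go([.472,.334,.1],p[1])
E
```

```text
[0.47205544 0.33184044 0.154     ]
[6.43, 1.91, 1.97, -1.7, -0.0, 0.0] dist mm 210 deg 10.2
[9.23, 2.55, 5.24, -1.7, -0.0, 0.0] dist mm 327 deg 10.2
```

Emit:
step_arm --plan '[[[1.3,0.3,0.2,-0.7,0,0],[2.6,0.6,0.3,-1.4,0,0],[3.9,1.0,0.5,-1.7,0,0],[5.2,1.5,0.9,-1.7,0,0],[6.43,1.91,1.6,-1.7,0,0],[7.5,2.2,2.6,-1.7,0,0],[8.6,2.4,3.6,-1.7,0,0],[9.23,2.53,4.4,-1.7,0,0]]]'

```text
time_s: 11.57
ee_pos: [0.4754, 0.3358, 0.1234]
eef_rot: [-3.135, -0.003, 1.59]
force: [0.9, 0.4, -1.6]
grip_width: 0.0096
grip_force: 60.0
```

```bash
python3 - <<'E'
from h import *
o=ctrl.get_obs();print(o["time_s"],o['force'],o['grip_width'])
go([.472,.334,.05],[np.pi,0,1.589]);go([.472,.334,.0475],[np.pi,0,1.589])
out=np.zeros((300,800,3),np.uint8)
for k,(c,P) in enumerate((('top',[.57,.044,.1]),('side',[.57,.044,.1]),('side',[.53,.335,.05]))):
    i=ctrl.camera(c);cx,cy=proj(P,c)[0].astype(int);cy=min(cy,384)
    w=266;out[:266,k*w:k*w+w]=cv2.resize(i[cy-36:cy+36,cx-36:cx+36],(w,w),interpolation=cv2.INTER_CUBIC)
cv2.imwrite('pics/g5.png',out[:,:,::-1])
for c in('top','side'):print([(np.round(x["at"]),round(x["confidence"],2)) for x in ctrl.place_of("nut0",c)])
E
```

```text
11.5667 [ 0.88008532  0.36491135 -1.55627469] 0.009608222934200595
[-0.07, -0.1, 2.45, -0.07, -0.02, 0.01] dist mm 74 deg 0.4
[-0.07, -0.1, 2.53, -0.07, -0.02, 0.01] dist mm 76 deg 0.4
[(array([238., 202.]), 0.59), (array([233., 208.]), 0.58), (array([256., 185.]), 0.57), (array([254., 208.]), 0.52), (array([245., 203.]), 0.44)]
[(array([272., 248.]), 0.61), (array([263., 263.]), 0.35)]
```

View pics/g5.png

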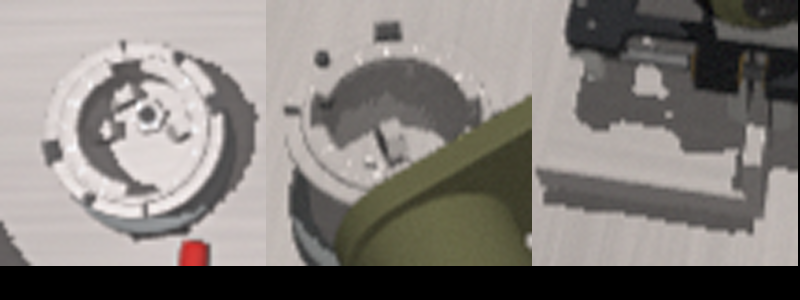

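Emit:
step_arm --plan '[[[0,-0.1,0.8,0,0,0],[0,-0.1,1.6,0,0,0],[0,-0.1,2.1,0,0,0],[0,-0.1,2.4,0,0,0],[0,-0.1,2.5,0,0,0],[0,-0.1,2.53,0,0,0],[0,-0.1,2.53,0,0,0]]]'

```text
time_s: 12.4
ee_pos: [0.4725, 0.3338, 0.048]
eef_rot: [-3.133, -0.001, 1.589]
force: [0.4, -0.2, -2.3]
grip_width: 0.0095
grip_force: 60.0
```

Emit:
step_arm --plan '[[[0,0,0.03,-0.08,0,0],[0,0,0.05,-0.08,0,0],[0,0,0.05,-0.08,0,0]]]'

```text
time_s: 12.65
ee_pos: [0.4726, 0.3341, 0.0469]
eef_rot: [3.141, -0.001, 1.589]
force: [-2.2, -3.6, 10.1]
grip_width: 0.0095
grip_force: 60.0
```

Emit:
step_arm --plan '[[[0,0,0,0,0,0],[0,0,0,0,0,0],[0,0,0,0,0,0],[0,0,0,0,0,0],[0,0,0,0,0,0],[0,0,0,0,0,0]]]' --grip 0.6

```text
time_s: 13.15
ee_pos: [0.4716, 0.3337, 0.0448]
eef_rot: [-3.139, 0.0, 1.589]
force: [0.8, 0.5, -0.1]
grip_width: 0.046
grip_force: 0.0
```

Emit:
step_arm --plan '[[[0,0,-1,0,0,0],[0,0,-2.2,0,0,0],[0,0,-3.5,0,0,0],[0,0,-4.8,0,0,0],[-1,-0.2,-5.6,0,0,0.8],[-2.3,-0.4,-6,0,0,1.6],[-3.6,-0.6,-6,0,0,2.4],[-4.9,-0.8,-6,0,0,3.2]]]'

```text
time_s: 13.82
ee_pos: [0.4504, 0.185, 0.2257]
eef_rot: [-3.14, -0.0, 1.251]
force: [1.9, -0.5, 0.9]
grip_width: 0.0565
grip_force: 0.0
```

```bash
python3 - <<'E'
from h import *
go([.47,-.1,.23],[np.pi,0,1.0]);go([.5025,-.310,.15],[np.pi,0,.696])
ctrl.camera("side")
m=mask("pan","side",np.array((266,382)));print([d["at"] for d in ctrl.place_of("pan","side")])
E
```

```text
[-8.81, 3.61, -0.15, -0.01, 0.0, 2.39] dist mm 286 deg 14.4
[-15.12, 6.84, 2.51, -0.01, 0.0, 5.3] dist mm 503 deg 31.8
[[272.6, 271.5], [251.4, 228.3]]
```

Emit:
step_arm --plan '[[[-1.2,0.5,0,0,0,0.4],[-2.5,1.0,0,0,0,0.8],[-3.8,1.6,0,0,0,1.2],[-5.1,2.1,0,0,0,1.6],[-6.4,2.6,0,0,0,2.0],[-7.7,3.1,0,0,0,2.4],[-9.0,3.7,0,0,0,2.8],[-10.3,4.4,0.2,0,0,3.4]]]'

```text
time_s: 14.63
ee_pos: [0.4796, -0.1441, 0.2204]
eef_rot: [-3.141, 0.001, 0.898]
force: [2.0, 0.4, 0.6]
grip_width: 0.0565
grip_force: 0.0
```

```bash
python3 - <<'E'
from h import *
print(ctrl.get_obs()["ee_pos"]);go([.5025,-.310,.10],[np.pi,0,.696])
E
```

```text
[ 0.47956131 -0.14408783  0.22039991]
[-3.84, 4.05, 4.02, -0.0, 0.01, 1.93] dist mm 206 deg 11.6
```

Emit:
step_arm --plan '[[[-0.9,0.9,0.8,0,0,0.6],[-1.7,1.8,1.7,0,0,1.2],[-2.6,2.7,2.5,0,0,1.8],[-3.4,3.6,3.2,0,0,1.93],[-3.84,4.05,3.8,0,0,1.93],[-3.84,4.05,4.0,0,0,1.93],[-3.84,4.05,4.0,0,0,1.93]]]'

```text
time_s: 15.22
ee_pos: [0.5015, -0.3081, 0.0966]
eef_rot: [-3.135, 0.003, 0.696]
force: [0.6, 1.2, -0.1]
grip_width: 0.056
grip_force: 0.0
```

```bash
python3 - <<'E'
from h import *
go([.5025,-.310,.034],[np.pi,0,.696])
out=np.zeros((400,800,3),np.uint8)
for k,c in enumerate(('top','side')):
    i=ctrl.camera(c);cx,cy=proj([.5025,-.31,.06] if k==0 else [.5025,-.31,.05],c)[0].astype(int)
    out[:,k*400:k*400+400]=cv2.resize(i[cy-36:cy+36,cx-36:cx+36],(400,400),interpolation=cv2.INTER_CUBIC)
    if c=='side': cv2.imwrite('pics/full_side.png',i[:,:,::-1])
cv2.imwrite('pics/g6.png',out[:,:,::-1])
E
```

```text
[-0.01, 0.08, 2.09, -0.06, 0.03, -0.0] dist mm 63 deg 0.4
```

View pics/g6.png

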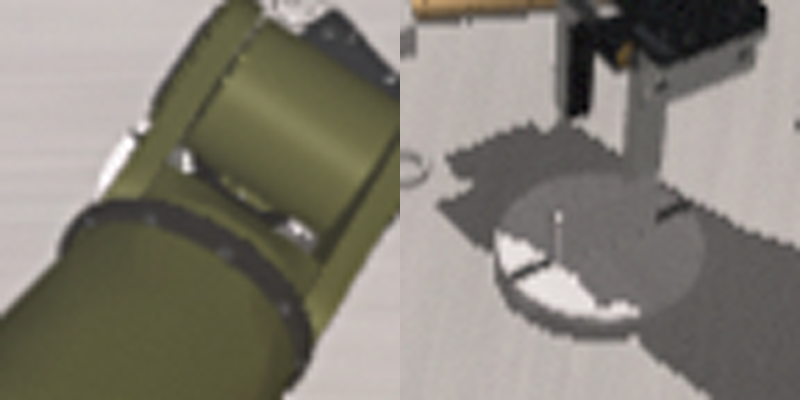

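Emit:
step_arm --plan '[[[0,0.08,0.8,0,0,0],[0,0.08,1.5,0,0,0],[0,0.08,1.9,0,0,0],[0,0.08,2.05,0,0,0],[0,0.08,2.05,0,0,0]]]'

```text
time_s: 15.73
ee_pos: [0.5035, -0.3095, 0.0382]
eef_rot: [-3.14, 0.002, 0.697]
force: [0.1, -0.2, 0.4]
grip_width: 0.0562
grip_force: 0.0
```

Emit:
step_arm --plan '[[[0,0,0,0,0,0],[0,0,0,0,0,0],[0,0,0,0,0,0],[0,0,0,0,0,0],[0,0,0,0,0,0],[0,0,0,0,0,0],[0,0,0,0,0,0],[0,0,0,0,0,0]]]' --grip 0 --squeeze 60

```text
time_s: 16.4
ee_pos: [0.5031, -0.3101, 0.0381]
eef_rot: [-3.139, 0.002, 0.696]
force: [-1.8, 0.6, 2.6]
grip_width: 0.0117
grip_force: 60.0
```

```bash
python3 - <<'E'
from h import *
o=ctrl.get_obs();print(o)
E
```

```text
{'time_s': 16.4, 'qpos': array([-0.6136096 ,  0.57411793,  1.54631266, -0.0019649 ,  1.02386461,
        0.26239344]), 'joint_vel': array([ 0.00021946,  0.00144912, -0.00102067, -0.00106103, -0.00068893,
       -0.00043789]), 'tau': array([-2.45055780e-01, -6.18619180e+01, -3.04783165e+01,  4.11630410e-02,
       -6.00980334e-01,  2.69621290e-03]), 'ee_pos': array([ 0.50308016, -0.31011103,  0.03811603]), 'eef_rot': array([-3.13941639e+00,  2.31939235e-03,  6.95819961e-01]), 'force': array([-1.76240253,  0.60888071,  2.6249696 ]), 'moment': array([ 0.18983446,  0.28933824, -0.0558295 ]), 'grip_force': 60.00015735626221, 'grip_width': 0.011744857706244482}
```

Emit:
step_arm --plan '[[[0,0,-0.3,0,0,0],[0,0,-1.2,0,0,0],[0,0,-2.4,0,0,0],[0,0,-3.6,0,0,0],[0,0,-4.8,0,0,0],[0,0,-5.8,0,0,0],[0,0,-6.2,0,0,0]]]'

```text
time_s: 16.98
ee_pos: [0.5045, -0.3107, 0.229]
eef_rot: [3.138, 0.001, 0.696]
force: [-0.3, -0.1, -2.4]
grip_width: 0.0118
grip_force: 60.0
```

```bash
python3 - <<'E'
from h import *
o=ctrl.get_obs();print(o["force"],o["moment"],o["grip_width"])
go([.5737,.0445,.225],[np.pi,0,.134])
E
```

```text
[-0.27056999 -0.12521351 -2.35855573] [-0.04236142 -0.03807984  0.01467007] 0.011777299295503476
[9.36, -7.61, 0.1, 0.04, -0.0, 5.37] dist mm 362 deg 32.2
```

Emit:
step_arm --plan '[[[0.6,-0.5,0,0,0,0.3],[1.6,-1.3,0,0,0,0.9],[2.6,-2.1,0,0,0,1.5],[3.6,-2.9,0,0,0,2.1],[4.6,-3.7,0,0,0,2.7],[5.6,-4.5,0,0,0,3.3],[6.6,-5.3,0,0,0,3.9],[7.5,-6.1,0,0,0,4.4]]]'

```text
time_s: 17.65
ee_pos: [0.5589, -0.0234, 0.2228]
eef_rot: [-3.14, 0.004, 0.232]
force: [1.4, -0.7, -3.5]
grip_width: 0.0114
grip_force: 60.0
```

```bash
python3 - <<'E'
from h import *
go([.5737,.0445,.22],[np.pi,0,.134])
E
```

```text
[1.0, -2.09, 0.09, -0.01, 0.04, 0.94] dist mm 70 deg 5.6
```

Emit:
step_arm --plan '[[[0.5,-1.0,0,0,0,0.5],[0.8,-1.7,0,0,0,0.9],[1.0,-2.09,0.05,0,0.04,0.94],[1.0,-2.09,0.09,0,0.04,0.94],[1.0,-2.09,0.09,0,0.04,0.94],[1.0,-2.09,0.09,0,0.04,0.94]]]'

```text
time_s: 18.15
ee_pos: [0.5734, 0.0417, 0.2204]
eef_rot: [-3.141, 0.0, 0.136]
force: [-0.0, -0.3, -3.6]
grip_width: 0.0113
grip_force: 60.0
```

```bash
python3 - <<'E'
from h import *
o=ctrl.get_obs();p=o["ee_pos"];print(p,o["eef_rot"],o["qpos"])
for c in("top","side"):
    i=ctrl.camera(c);np.save(f"i_{c}.npy",i)
    for q in("lid","drum"):
        for d in ctrl.masks_of(q,c)[:3]:
            print(c,q,np.round(d["at"],1),round(d["confidence"],2),d["pixels"].sum())
    print(c,"proj lid c",proj([p[0],p[1],p[2]-.038+.021],c),"bar",[(np.round(d["at"],1),round(d["confidence"],2)) for d in ctrl.place_of("lid_bar",c)[:2]],proj([p[0],p[1],p[2]+.014],c))
ms={c:mask("lid",c,proj([p[0],p[1],p[2]-.017],c)[0]) for c in("top","side")}
for sub in({"side":ms["side"]},):
    for z in(p[2]-.038,):
        print(fit(LID[:2],sub,[p[0],p[1],0],z=z,yaw=False))
E
```

```text
[0.57335779 0.0416751  0.22039888] [-3.14109981e+00  4.27115494e-05  1.36404718e-01] [8.62078602e-03 3.44822200e-01 1.42691889e+00 4.93302724e-04
 1.36995676e+00 1.44291397e+00]
top lid [396.7 283.5] 0.95 1153
top lid [252.4 203.8] 0.66 145
top drum [257.6 219.4] 0.6 366
top proj lid c [[238.49731941 201.34450269]] bar [(array([401.8, 281.2]), 0.95), (array([238.6, 200.6]), 0.59)] [[237.26308497 199.52847935]]
side lid [271.6 231.1] 0.96 1281
side lid [368.6 156.7] 0.92 700
side drum [273.4 268.5] 0.63 2952
side proj lid c [[270.27019248 222.57723203]] bar [(array([370.7, 148.1]), 0.97), (array([268.8, 214.3]), 0.63)] [[269.78501904 213.85446771]]
(array([0.57505803, 0.04406531, 0.10829649]), np.float64(0.34697157551545205))
```

Emit:
step_arm --plan '[[[0.03,-0.09,0.5,0,0,0],[0.03,-0.09,1.0,0,0,0],[0.03,-0.09,1.4,0,0,0],[0.03,-0.09,1.6,0,0,0],[0.03,-0.09,1.7,0,0,0],[0.03,-0.09,1.75,0,0,0],[0.03,-0.09,1.8,0,0,0],[0.03,-0.09,1.8,0,0,0]]]'

```text
time_s: 19.32
ee_pos: [0.5745, 0.0453, 0.1675]
eef_rot: [-3.141, -0.002, 0.137]
force: [-0.6, 0.7, -3.5]
grip_width: 0.0117
grip_force: 60.0
```

Emit:
step_arm --plan '[[[0,0,0.07,0,0,0],[0,0,0.14,0,0,0],[0,0,0.2,0,0,0],[0,0,0.2,0,0,0]]]'

```text
time_s: 19.65
ee_pos: [0.5741, 0.0453, 0.1607]
eef_rot: [-3.141, -0.001, 0.137]
force: [-0.1, 0.4, -3.6]
grip_width: 0.0116
grip_force: 60.0
```

Emit:
step_arm --plan '[[[0,0,0.07,0,0,0],[0,0,0.14,0,0,0],[0,0,0.2,0,0,0],[0,0,0.26,0,0,0],[0,0,0.26,0,0,0]]]'

```text
time_s: 20.07
ee_pos: [0.5741, 0.0453, 0.1528]
eef_rot: [-3.141, -0.001, 0.137]
force: [0.3, 1.2, -3.7]
grip_width: 0.0112
grip_force: 60.0
```

Emit:
step_arm --plan '[[[0,0,0.05,0,0,0],[0,0,0.09,0,0,0],[0,0,0.12,0,0,0],[0,0,0.12,0,0,0]]]'

```text
time_s: 20.4
ee_pos: [0.5744, 0.0453, 0.1501]
eef_rot: [-3.141, -0.002, 0.137]
force: [-0.5, 0.3, 0.2]
grip_width: 0.0116
grip_force: 60.0
```

Emit:
step_arm --plan '[[[0,0,0.02,0,0,0.3],[0,0,0.02,0,0,0.8],[0,0,0.02,0,0,1.3],[0,0,0.02,0,0,1.8],[0,0,0.02,0,0,2.3],[0,0,0.02,0,0,2.8],[0,0,0.02,0,0,3.2],[0,0,0.02,0,0,3.3]]]'

```text
time_s: 21.07
ee_pos: [0.5746, 0.0447, 0.1501]
eef_rot: [-3.141, -0.003, -0.211]
force: [-3.9, -5.4, 5.5]
grip_width: 0.0116
grip_force: 60.1
```

```bash
python3 - <<'E'
from h import *
o=ctrl.get_obs();print(o["ee_pos"],o["eef_rot"],o["force"],o["moment"],o["grip_width"],o["qpos"][5])
print("to target units",(o["eef_rot"][2]+.564)/np.radians(6))
E
```

```text
[0.57458065 0.04469607 0.15008241] [-3.14146600e+00 -2.50663300e-03 -2.11191891e-01] [-3.93132658 -5.36431867  5.47569493] [-0.74363059  0.6921534   0.48964964] 0.011620754230158164 1.796435062167666
to target units 3.3690692700494553
```

Emit:
step_arm --plan '[[[0,0,0,0,0,0.4],[0,0,0,0,0,0.9],[0,0,0,0,0,1.4],[0,0,0,0,0,1.9],[0,0,0,0,0,2.4],[0,0,0,0,0,2.8],[0,0,0,0,0,3.1],[0,0,0,0,0,3.3]]]'

```text
time_s: 21.73
ee_pos: [0.5744, 0.0445, 0.1501]
eef_rot: [-3.141, -0.002, -0.556]
force: [-3.6, -6.2, 5.7]
grip_width: 0.0116
grip_force: 60.3
```

Emit:
step_arm --plan '[[[0,0,0,0,0,0],[0,0,0,0,0,0],[0,0,0,0,0,0],[0,0,0,0,0,0]]]'

```text
time_s: 22.07
ee_pos: [0.5744, 0.0445, 0.1501]
eef_rot: [-3.141, -0.002, -0.554]
force: [-3.6, -6.1, 6.6]
grip_width: 0.0114
grip_force: 60.2
```

```bash
python3 - <<'E'
from h import *
o=ctrl.get_obs();p=o["ee_pos"];print(p,o["eef_rot"],o["force"],o["moment"],o["grip_width"])
print("deg past target",np.degrees(-.564-o["eef_rot"][2]))
i=ctrl.camera("side").astype(int);g=i.sum(2)/3
print("pan",[(np.round(d["at"],1),round(d["confidence"],2)) for d in ctrl.place_of("pan","side")])
print("nuts",[(np.round(d["at"],1),round(d["confidence"],2)) for d in ctrl.place_of("nut0","side")])
# pointer: sample radially-averaged darkness on disc ring vs angle, both halves; marks on ring of drum
for nm,r0,r1,z,b in(("pointer",.045,.059,.137,0),("marks",.066,.074,.131,0)):
    a=np.radians(np.arange(0,360,4));row=[]
    for t in a:
        P=np.array([[p[0]+r*np.cos(t),p[1]+r*np.sin(t),z] for r in np.linspace(r0,r1,5)]);u=proj(P,"side")
        row.append(cv2.remap(g.astype(np.float32),u[:,:1].astype(np.float32),u[:,1:].astype(np.float32),cv2.INTER_LINEAR).mean())
    print(nm,[(int(np.degrees(t)),int(v)) for t,v in zip(a,row)])
E
```

```text
[0.57443248 0.04445707 0.15006508] [-3.14119192e+00 -2.18308448e-03 -5.54079588e-01] [-3.58789168 -6.13436399  6.62378217] [-0.93531728  0.93251096  0.58534346] 0.011412824966883625
deg past target -0.5683977140292146
pan [(array([265.4, 383.1]), 0.82)]
nuts []
pointer [(0, 107), (4, 109), (8, 108), (12, 108), (16, 109), (20, 109), (24, 109), (28, 109), (32, 109), (36, 109), (40, 110), (44, 111), (48, 111), (52, 110), (56, 109), (59, 109), (64, 145), (68, 213), (72, 217), (76, 218), (80, 219), (84, 220), (88, 221), (92, 221), (96, 221), (100, 221), (104, 221), (108, 221), (112, 222), (116, 222), (119, 223), (124, 223), (128, 224), (132, 224), (136, 223), (140, 223), (144, 170), (148, 80), (152, 135), (156, 212), (160, 222), (164, 221), (168, 207), (172, 162), (176, 116), (180, 111), (184, 109), (188, 109), (192, 109), (196, 109), (200, 109), (204, 108), (208, 108), (212, 108), (216, 108), (220, 108), (224, 108), (228, 107), (232, 107), (236, 108), (239, 108), (244, 110), (248, 122), (252, 166), (256, 182), (260, 137), (264, 107), (268, 89), (272, 56), (276, 22), (280, 29), (284, 65),
[... 517 characters left out ...]
, 166), (119, 170), (124, 167), (128, 171), (132, 171), (136, 173), (140, 161), (144, 90), (148, 89), (152, 145), (156, 169), (160, 176), (164, 180), (168, 179), (172, 178), (176, 112), (180, 87), (184, 56), (188, 69), (192, 89), (196, 88), (200, 89), (204, 89), (208, 91), (212, 109), (216, 113), (220, 117), (224, 116), (228, 121), (232, 121), (236, 126), (239, 133), (244, 130), (248, 136), (252, 173), (256, 178), (260, 182), (264, 176), (268, 104), (272, 70), (276, 30), (280, 30), (284, 74), (288, 74), (292, 84), (296, 90), (300, 96), (304, 135), (308, 58), (312, 37), (316, 41), (320, 42), (324, 44), (328, 42), (332, 30), (336, 55), (340, 96), (344, 103), (348, 138), (352, 157), (356, 145)]
```

Emit:
step_arm --plan '[[[0,0,0,0,0,0.1],[0,0,0,0,0,0.17],[0,0,0,0,0,0.17],[0,0,0,0,0,0.17],[0,0,0,0,0,0.17],[0,0,0,0,0,0.17]]]'

```text
time_s: 22.72
ee_pos: [0.5744, 0.0445, 0.1501]
eef_rot: [-3.141, -0.002, -0.572]
force: [-4.5, -6.8, 7.4]
grip_width: 0.0114
grip_force: 60.3
```

```bash
python3 - <<'E'
from h import *
o=ctrl.get_obs();print(o["ee_pos"],o["eef_rot"],o["force"])
ctrl.camera("top")
print("pan",[(np.round(d["at"],1),round(d["confidence"],2)) for d in ctrl.place_of("pan","top")],"nuts",[(np.round(d["at"],1),round(d["confidence"],2)) for d in ctrl.place_of("nut0","top")])
print(ctrl.hand_in())
E
```

```text
[0.57443977 0.04445399 0.15010186] [-3.14115727e+00 -2.22075899e-03 -5.71822930e-01] [-4.45323427 -6.75162915  7.37154404]
pan [(array([158.5, 224.1]), 0.78)] nuts []
the job is handed in; nothing more can be done
None
```

I handed the job in at about 23 s. All four nuts appear to be in the drum and the pan is back on the bench. The lid is seated and gripped at about 40.5 degrees by the arm's reading, level with the studs. I could not see the verdict.

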